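# Hold the puppet head's sled against the sprung stop

## Robot

A 6-joint arm with a two-finger parallel gripper is mounted at the origin on the work surface. World frame = base frame: x ahead of the robot, y to its left, z up, the work surface at z = 0. Lengths are in m, angles in rad, forces in N, time in s.
With the tool pointing down it reaches from about 0.375 to 0.9 m from the base axis. Payload 3.1 kg.
Tool frame: the origin (TCP) lies on the centre line of the jaws, within the pads' length; the fingertips stand 22 mm ahead of it and the grasp point (between the pads) lies 3 mm ahead of it; z points along the fingers, y is the line along which they close (so a half turn about z gives the same grasp; the last joint's range is limited). The gripper opens to 87 mm and grips with 3 to 60 N. Pads are 19 mm wide; open, the fingers measure 117 mm over their backs; the gripper's body (75 mm by 190 mm) begins 51 mm behind the grasp point.
Start: joints at [-1.452, 0.527, 1.433, -0, 1.181, -0.178], TCP at [0.183, -0.598, 0.245] pointing down, gripper open.
Joint ranges: [-3.08, 3.08], [-0.75, 2.2], [0.22, 2.44], [-1.43, 4.57], [0, 2.65], [-2.85, 2.85]. Speed limits (rad/s): [2.79, 2.79, 3.14, 3.14, 3.14, 3.14].

## Interface

Orientations are given as a unit quaternion [w, x, y, z].
In Python, from rig import robot, vision, order, sensors gives the robot as it stands. Calls block until the motion is done:
- robot.move_pose(position, orientation): joint-space move of the TCP to a pose.
- robot.line_to(position, max_speed=0.15, ori=None): straight line of the TCP; ori=None keeps the orientation; max_speed is the mean speed in m/s.
- robot.move_joints(angles): joint-space move.
- robot.gripper_to(opening): finger opening in m; the grip force is fixed at half the most; returns when the fingers have stopped.
- robot.hold(seconds).
- robot.solve_ik(position, orientation): joint angles nearest the present ones, or None.
- vision.camera(name): name is "scene" or "top" or "wrist"; returns the picture (480x640x3 uint8, red, green, blue); there is no depth.
- vision.get_calibration(name): a dict with "mtx" (3x3 intrinsics, pixels), "eye" and "orientation" of the camera in the world; the wrist camera has in their place "mount" (4x4, takes a point from camera to tool coordinates, whose origin is the TCP and whose axes are the flange's). Camera axes: x right, y down, z forward; pixel columns grow to the right and rows downward; lengths in m; the calibration is good to about 2 mm. A picture is of the moment at which its call begins: read the wrist's pose just before it. get_calibration takes no time and is no camera call.
A pose or a line that the arm cannot do raises robot.PlanningError and nothing moves.
- order.close_job(): hands the job in; it is judged then, once.
Readings, each from a call of its own:
- sensors.get_clock(): time.
- sensors.get_joint_pos(): joint angles.
- sensors.get_joint_velocities(): joint speeds.
- sensors.get_effort(): joint torques, N m.
- sensors.get_tcp_pos(): TCP position.
- sensors.get_ee_rot(): TCP orientation.
- sensors.get_wrist_force(): force on the tool from outside, world axes, zero at the start.
- sensors.get_moment(): the same for the moment, N m.
- sensors.get_gripper_width(): finger opening in m.
- sensors.get_grasp_force(): force on a finger pad.
Only numpy, scipy, OpenCV 4.12 (cv2) and the standard library are available. Lean on these libraries where they do the work, as an engineer would, in place of code of your own. Each camera call takes 0.05 s, during which the arm holds its last target. There are 200 camera calls.

## Task

Pick up the grooved sled that carries the half-carved puppet head, set it astride the open end of the jig's rail with the nose facing away from the sprung stop, and slide it along until the latch snaps up behind it. Then keep pressing it against the sprung stop so that the stop's face is pushed about half way back, never bottoming it, and finish while still holding that steady push, so that the carver can tighten the locking screw. Leave everything else on the bench where it is.

Things in the scene. Friction and masses are not known exactly. Their poses are not given: they have to be found in the camera images.
- jig: fixed wooden jig: plywood base 330 x 130 x 16 mm, origin at the centre of its underside. x runs along the rail from its open end to the sprung stop (roughly world +y), z up. Steel rail on the base at y 0, x -140 to +90 mm, 18 mm wide, round top at z 36 mm, with a latch in it. Fixed backing board behind the stop, x 133 to 155 mm, top at z 82. Locking screw at x 62, y -55, 38 mm tall
- rail_start (a point): point on the deck, in the middle of the rail's width, at jig x -95 mm: the sled's origin comes here when it is first set down astride the open end of the rail, short of the latch
- sled: loose wooden sled with a half-carved puppet head on it, 0.25 to 0.46 kg, 90 (x) x 64 (y) x 36 mm, origin at its underside's centre. A groove along x below, 26 wide, 22 deep, fits over the rail (4 mm play each side). Head: flat cheeks facing +y and -y, 44 mm apart, flat from 48 to 86 mm above the underside, grip about 80; head 50 mm long, crown (36 wide) at 107. Leading end +x (starts within 40 deg of world +y), nose to -x
- nose (a point): tip of the nose on the head blank, 33 mm to the sled's -x and 70 mm above its underside
- sled_front (a point): middle of the sled's leading (+x) end face, 45 mm ahead of its origin, 18 mm up
- latch (a joint): brass ramp latch in the rail, rad: 0 = sprung up, tip 8 mm above the rail; about 0.19 = pressed down under the sled (about 2 N). Ramp from jig x -32 mm up to its tip at x 0. Once the sled's rear end has passed the tip (sled origin beyond jig x 45 mm) it snaps up and the sled cannot slide back
- latch_tip (a point): tip of the latch's ramp
- stop_face (a joint): travel of the stop's sprung face board, m: 0 = at rest, 0.020 = bottomed; grows as it is pushed to jig +x. 3 N starts it, 9 N holds it half way (0.010), 15 N bottoms it (0.6 N per mm); it springs back when let go
- face_front (a point): middle of the front of the stop's face board, moving with it; at jig x 97 mm at rest, 34 mm above the bench. Board 84 wide, 14 thick, top 73 mm above the bench. The sled meets it when the sled's origin is at jig x 52 mm; half way in is jig x 62 mm
- stand_head: a finished egg-shaped wooden head on a round dark stand, 60 mm across, 112 mm tall; no sled under it; bystander that may stand where you would expect the sled
- varnish_jar: jar, 64 mm across, 85 mm tall; bystander
- glue_bottle: bottle, 54 mm across, 150 mm tall; bystander
- mallet: hammer lying on the bench; bystander
- offcut: wood offcut 70 x 40 x 22 mm; bystander
- paint_tin: tin, 72 mm across, 80 mm tall; bystander
Things that resemble listed ones, but are neither listed nor needed, are in the scene too. What is shaped like the sled but blue or green is not meant.

How it is judged:
By the outcome, as a careful person would: the job done as asked, in the order asked, and still so for the second after the job is handed in, while the arm keeps its last pose, push and grip.
It also fails if it takes over 48 s, if anything falls off the work surface, if the arm or the gripper's body presses on something with over 40 N, if the wrist force passes 120 N, or if a joint passes its speed limit or range.

## Working session

There is one attempt and no reset: what is moved stays moved. The work goes in short steps, each a Python script; the robot and the scene stay as the last script left them, time stands still between calls to the robot, and variables do not carry over. Pictures are saved under pics/ and viewed, at most 10 in all, crops included, and the job is handed in when it is done.

```bash
ls; mkdir -p pics; python3 - <<'E'
from rig import robot,vision,order,sensors
import cv2
for n in("scene","top"):
    im=vision.camera(n); cv2.imwrite(f"pics/{n}0.png",im[:,:,::-1])
    print(n,vision.get_calibration(n))
print(vision.get_calibration("wrist"),sensors.get_clock(),sensors.get_ee_rot(),sensors.get_tcp_pos(),sensors.get_wrist_force())
E
```

```text
pics
scene {'mtx': array([[613.92833932,   0.        , 319.01221975],
       [  0.        , 613.92833932, 231.75290188],
       [  0.        ,   0.        ,   1.        ]]), 'eye': array([1.31455252, 0.75602654, 0.74185373]), 'orientation': array([-0.18224171,  0.34445087,  0.80725971, -0.44325311])}
top {'mtx': array([[514.82308178,   0.        , 320.10490341],
       [  0.        , 514.82308178, 242.04909089],
       [  0.        ,   0.        ,   1.        ]]), 'eye': array([0.41402605, 0.01449114, 1.33463133]), 'orientation': array([-0.05301959,  0.71143678, -0.69979869,  0.0364477 ])}
{'mtx': array([[340.56942458,   0.        , 319.3432259 ],
       [  0.        , 340.56942458, 237.99424652],
       [  0.        ,   0.        ,   1.        ]]), 'mount': array([[ 1.39593061e-03, -9.54025418e-01, -2.99722460e-01,
         8.24830917e-02],
       [ 9.99999021e-01,  1.35958403e-03,  3.29810189e-04,
         8.00467767e-04],
       [ 9.28505662e-05, -2.99722628e-01,  9.54026382e-01,
        -1.40073435e-01],
       [ 0.00000000e+00,  0.00000000e+00,  0.00000000e+00,
         1.00000000e+00]])} 0.1 [-9.85282153e-04  9.89012225e-01  1.47830470e-01  2.36183845e-05] [ 0.18272038 -0.59704718  0.24365454] [-0.18090918 -0.6519789  -0.74298726]
```

View pics/scene0.png

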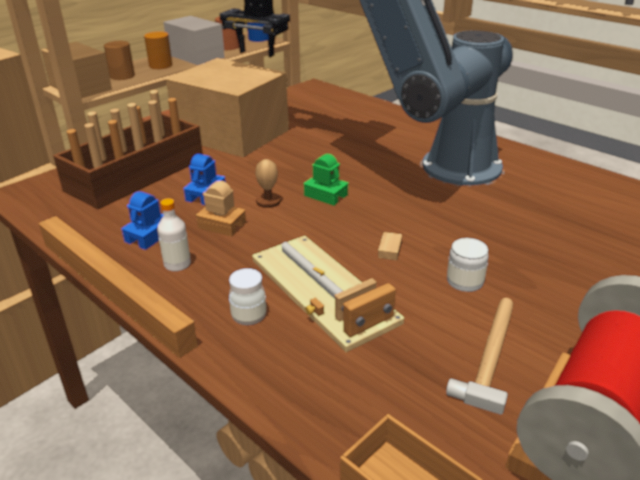

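View pics/top0.png

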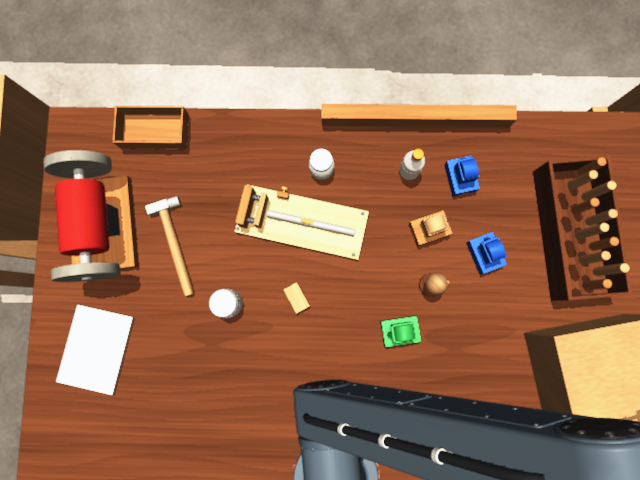

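Candidates, as top-picture pixels: wooden sled (431,228), blue sleds (463,175) and (488,253), green sled (402,331), stand head (435,285). I choose the natural wood one at (431,228), which is at (220,208) in the scene picture. I'll check it in close crops.

```bash
python3 - <<'E'
import cv2,numpy as np
def crop(n,x,y,w,h,s): 
    im=cv2.imread(f"pics/{n}0.png")[y:y+h,x:x+w]; return cv2.resize(im,None,fx=s,fy=s,interpolation=cv2.INTER_CUBIC)
a=crop("top",400,200,66,50,9); b=crop("scene",185,170,66,66,9)[:,:]
b=cv2.resize(b,(450,450)); a=cv2.resize(a,(594,450))
a=crop("top",400,200,60,56,8);b=crop("scene",190,175,60,56,8)[:,:]
b=b[:, :320+160]
im=np.hstack([a,b]); im=cv2.resize(im,(800,int(im.shape[0]*800/im.shape[1]))); cv2.imwrite("pics/c1.png",im); print(im.shape)
a=crop("top",225,175,150,90,5.33); cv2.imwrite("pics/c2.png",a)
a=crop("scene",240,225,170,125,4.7); cv2.imwrite("pics/c3.png",a)
E
```

```text
(373, 800, 3)
```

View pics/c1.png

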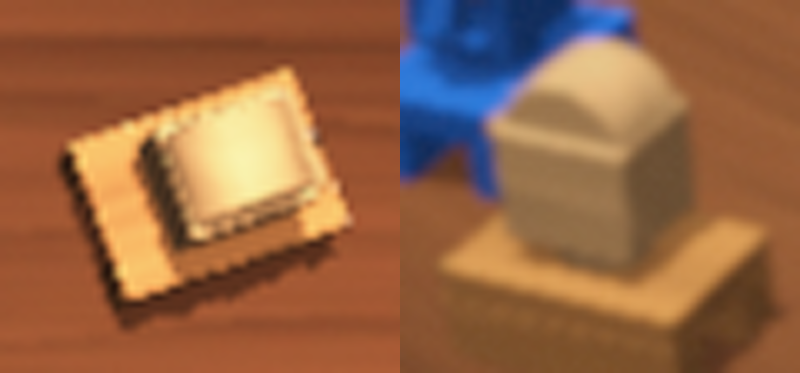

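View pics/c2.png

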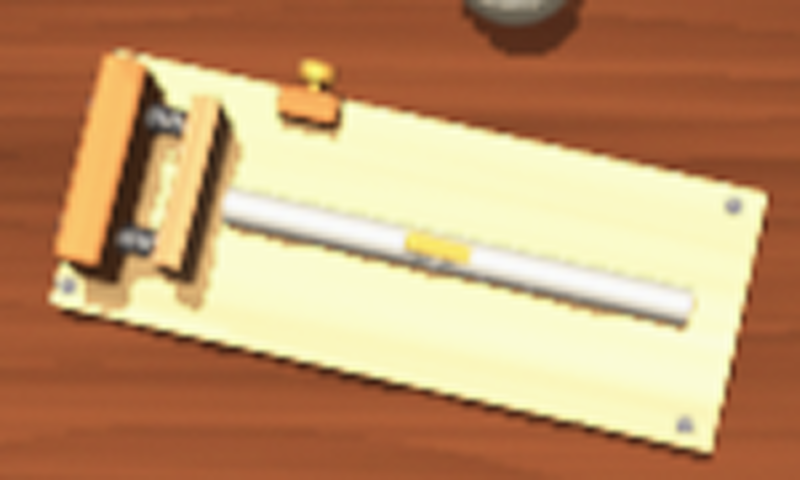

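View pics/c3.png

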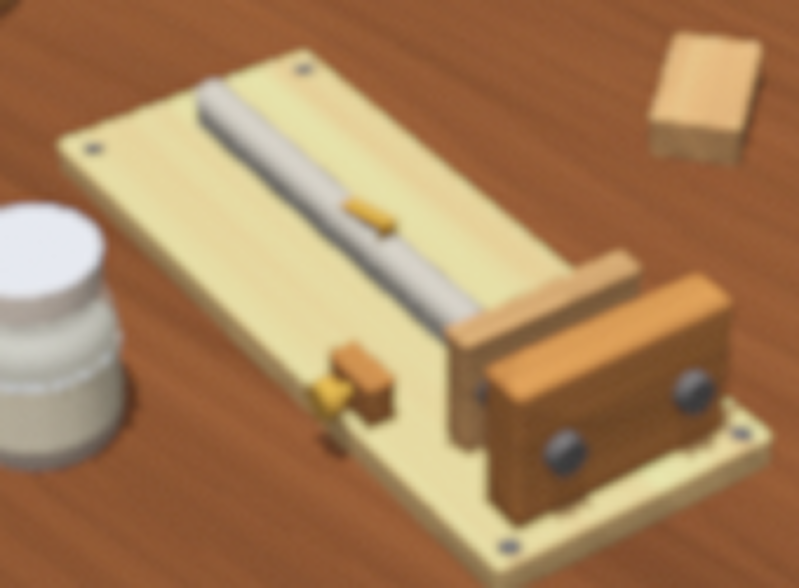

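c1: natural wood sled, head and curved crown; in the top view the leading end is at left, deck corners in c1 (68,145), (125,298), (290,68), (350,225). In the scene view the matching corners are (670,325), (770,232), (440,265). c2/c3: jig with the stop at left (top view) and lower right (scene), board corners in c2 (122,50), (767,192), (712,455), (50,305), latch tip about (406,240), rail end (690,305). Next I triangulate.

```bash
cat > h.py <<'E'
from rig import robot,vision,order,sensors
import numpy as np, cv2
from scipy.spatial.transform import Rotation as R
def rot(q): return R.from_quat(q,scalar_first=True)
def cam(n):
    c=vision.get_calibration(n)
    if n=="wrist":
        T=c["mount"]; r=rot(sensors.get_ee_rot()).as_matrix(); p=np.array(sensors.get_tcp_pos())
        return c["mtx"],p+r@T[:3,3],r@T[:3,:3]
    return c["mtx"],c["eye"],rot(c["orientation"]).as_matrix()
def ray(c,uv): d=c[2]@np.linalg.inv(c[0])@[uv[0],uv[1],1]; return c[1],d/np.linalg.norm(d)
def tri(rays):
    A=sum(np.eye(3)-np.outer(d,d) for o,d in rays); b=sum((np.eye(3)-np.outer(d,d))@o for o,d in rays)
    return np.linalg.solve(A,b)
def onz(c,uv,z): o,d=ray(c,uv); return o+d*(z-o[2])/d[2]
def proj(c,P): q=c[0]@(c[2].T@(np.asarray(P)-c[1])); return q[:2]/q[2]
def fit(M,W):
    "planar pose (yaw,t) taking model xy to world xy"
    M,W=np.array(M,float)[:,:2],np.array(W)[:,:2]; m,w=M.mean(0),W.mean(0); a,b=M-m,W-w
    y=np.arctan2((a[:,0]*b[:,1]-a[:,1]*b[:,0]).sum(),(a*b).sum()); r=np.array([[np.cos(y),-np.sin(y)],[np.sin(y),np.cos(y)]])
    t=w-r@m; return y,t,np.abs(M@r.T+t-W).max()
def down(yaw):
    "tool z down, tool x axis along world heading yaw"
    c,s=np.cos(yaw),np.sin(yaw); q=R.from_matrix(np.array([[c,s,0],[s,-c,0],[0,0,-1]])).as_quat(scalar_first=True); return q
E
python3 - <<'E'
from h import *
T,S=cam("top"),cam("scene")
t=lambda u,v:(400+u/6.667,200+v/6.667); s=lambda u,v:(190+(u-400)/6.667,175+v/6.667)
t2=lambda u,v:(225+u/5.33,175+v/5.33); s2=lambda u,v:(240+u/4.7,225+v/4.7)
np.set_printoptions(precision=4,suppress=True)
# sled
for a,b in [((68,145),(670,325)),((125,298),(770,232)),((290,68),(440,265))]: print("sled",tri([ray(T,t(*a)),ray(S,s(*b))]))
W=[onz(T,t(*p),.036) for p in [(68,145),(125,298),(290,68),(350,225)]]
print("sledfit",fit([(.045,-.032),(.045,.032),(-.045,-.032),(-.045,.032)],W))
prs=[((122,50),(500,572)),((767,192),(60,145)),((712,455),(305,50)),((50,305),(770,432)),((406,240),(390,226))]
for a,b in prs: print("jig",tri([ray(T,t2(*a)),ray(S,s2(*b))]))
M=[(.165,-.065),(-.165,-.065),(-.165,.065),(.165,.065)]
print(fit(M,[onz(T,t2(*a),.016) for a,_ in prs[:4]]),fit(M,[onz(S,s2(*b),.016) for _,b in prs[:4]]))
print("railend",onz(T,t2(690,305),.033),"tip",onz(T,t2(406,240),.044))
E
```

```text
sled [ 0.6358 -0.1831  0.0314]
sled [ 0.5764 -0.2037  0.0329]
sled [ 0.6664 -0.2675  0.0332]
sledfit (np.float64(1.9142586704618352), array([ 0.6205, -0.2352]), np.float64(0.0009355739182335121))
jig [0.732  0.2421 0.0094]
jig [ 0.6652 -0.0782  0.0111]
jig [ 0.5363 -0.053   0.0111]
jig [0.6049 0.2702 0.013 ]
jig [0.6347 0.0959 0.0386]
(np.float64(1.3618819592643003), array([0.634 , 0.0947]), np.float64(0.003078121920838589)) (np.float64(1.3676759904853737), array([0.6388, 0.1   ]), np.float64(0.0030682570257439257))
railend [ 0.6061 -0.0407  0.033 ] tip [0.6338 0.0955 0.044 ]
```

```bash
python3 - <<'E'
from h import *
np.set_printoptions(precision=4,suppress=True)
T,S=cam("top"),cam("scene")
print("bottle cap",tri([ray(T,(418,154)),ray(S,(168,205))]),"base",onz(S,(177,262),0))
import json; D={}
def shot(n,p,y):
    robot.move_pose(p,down(y)); robot.hold(.2)
    c=cam("wrist"); im=vision.camera("wrist"); cv2.imwrite(f"pics/{n}.png",im[:,:,::-1]); D[n]=[x.tolist() for x in c]
    print(n,sensors.get_clock(),sensors.get_joint_pos(),sensors.get_tcp_pos(),sensors.get_wrist_force())
print(sensors.get_clock())
shot("w1",[.62,-.235,.25],1.914)
shot("w2",[.62,.03,.27],1.365)
shot("w3",[.645,.15,.27],1.365)
json.dump(D,open("cams.json","w"))
a,b=cv2.imread("pics/w2.png"),cv2.imread("pics/w3.png")
im=np.hstack([a,b]); cv2.imwrite("pics/w23.png",cv2.resize(im,(800,300),interpolation=cv2.INTER_AREA))
E
```

```text
bottle cap [ 0.78   -0.1849  0.14  ] base [ 0.7781 -0.1886  0.    ]
0.1
w1 2.3917 [-0.5318  0.5748  1.3242 -0.0001  1.2426 -0.8737] [ 0.6197 -0.2358  0.25  ] [-0.1446 -0.0363  1.2923]
w2 3.675 [-0.1334  0.4957  1.415  -0.0001  1.231   0.0741] [0.6202 0.0287 0.2698] [-0.1623  0.5815  0.2226]
w3 4.4833 [ 0.0579  0.5542  1.3045 -0.0002  1.2829  0.2658] [0.6451 0.1485 0.2701] [-0.2762 -0.2826  0.4078]
```

View pics/w1.png

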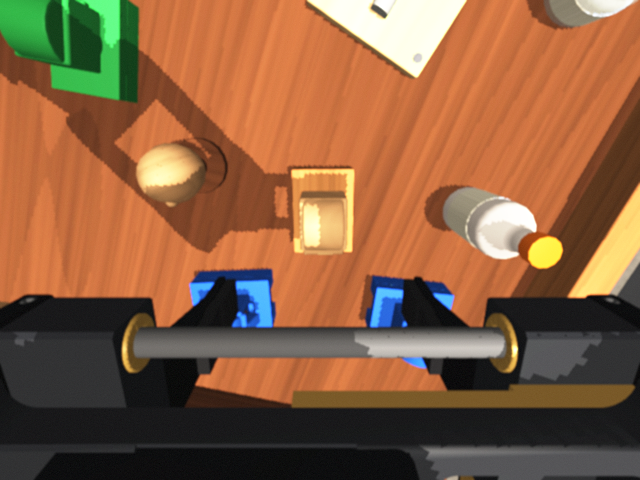

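View pics/w2.png

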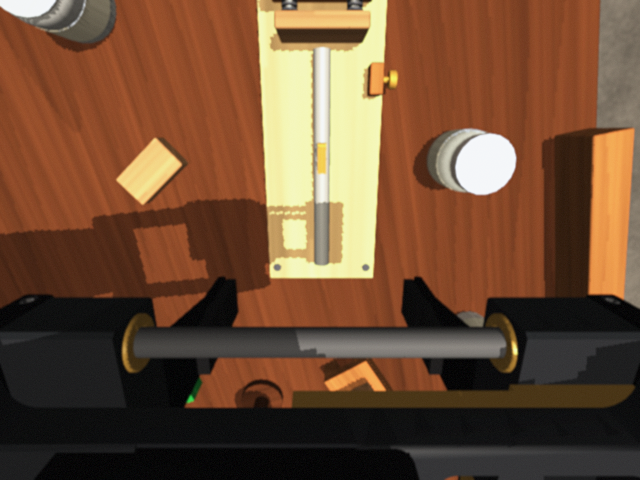

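w1: wooden sled deck corners (291,168), (354,168), (353,253), (296,254), nose side towards the bottom; the bottle at (500,230) is clear. w2: rail axis at column 321, open end (321,264), latch tip (321,143), board's open-end corners (268,277), (373,277).

```bash
python3 - <<'E'
from h import *
import json
np.set_printoptions(precision=4,suppress=True)
D={k:[np.array(x) for x in v] for k,v in json.load(open("cams.json")).items()}
c=D["w1"]; P=[(291,168),(354,168),(353,253),(296,254)]
W=[onz(c,p,.036) for p in P]
print(fit([(.045,.032),(.045,-.032),(-.045,-.032),(-.045,.032)],W))
T,S=cam("top"),cam("scene")
for z in(.02,.036,.05):
  W=[onz(c,p,z) for p in P]; print(z,np.linalg.norm(W[0]-W[1]),np.linalg.norm(W[0]-W[3]))
tt=lambda u,v:(400+u/6.667,200+v/6.667)
for a,b in [((68,145),P[1]),((125,298),P[0]),((290,68),P[2])]: print("tri",tri([ray(T,tt(*a)),ray(c,b)]))
c=D["w2"]
print("rail",onz(c,(321,264),.034),onz(c,(321,48),.036),"tip",onz(c,(321,143),.044),"board",onz(c,(268,277),.016),onz(c,(373,277),.016))
# predicted jig in w3 for hypothesis
a=onz(c,(321,264),.034)[:2]; b=onz(c,(321,48),.036)[:2]; y=np.arctan2(*(b-a)[::-1]); o=a+.140*(b-a)/np.linalg.norm(b-a); print("yaw",y,"orig",o, np.linalg.norm(b-a))
im=cv2.imread("pics/w3.png"); 
c3=D["w3"]; ex=np.array([np.cos(y),np.sin(y)]); ey=np.array([-ex[1],ex[0]])
for m,z in [((-.14,0),.034),((0,0),.044),((.097,.042),.073),((.097,-.042),.073),((-.165,.065),.016),((-.165,-.065),.016),((.09,0),.036),((.133,.0),.082),((.165,.065),.016),((.165,-.065),.016)]:
    q=proj(c3,[*(o+ex*m[0]+ey*m[1]),z]); print(m,q); cv2.drawMarker(im,tuple(int(round(v)) for v in q),(255,0,255),cv2.MARKER_CROSS,7,1)
    
cv2.imwrite("pics/w3c.png",cv2.resize(im[0:300,200:500],(600,600),interpolation=cv2.INTER_CUBIC))
E
```

```text
(np.float64(1.9346155561723744), array([ 0.6238, -0.2352]), np.float64(0.0018824014272071643))
0.02 0.06739365400205723 0.09791663556174295
0.036 0.06447965868064058 0.09368287465144909
0.05 0.06192991277440094 0.08997833385494189
tri [ 0.6361 -0.1816  0.035 ]
tri [ 0.5764 -0.2032  0.0343]
tri [ 0.6641 -0.2623  0.0543]
rail [ 0.6084 -0.0389  0.034 ] [0.6547 0.1843 0.036 ] tip [0.6365 0.0968 0.044 ] board [ 0.5381 -0.0495  0.016 ] [ 0.6674 -0.0765  0.016 ]
yaw 1.3660865746686321 orig [0.6368 0.0982] 0.22792347911024238
(-0.14, 0) [321.1754 352.0571]
(0, 0) [321.2086 252.8519]
(0.097, 0.042) [278.2964 169.5153]
(0.097, -0.042) [364.3967 169.3781]
(-0.165, 0.065) [273.5384 359.5633]
(-0.165, -0.065) [368.7154 359.477 ]
(0.09, 0) [321.1748 172.3158]
(0.133, 0.0) [321.3911 130.7548]
(0.165, 0.065) [260.6631  99.7105]
(0.165, -0.065) [381.5452  99.4872]
```

View pics/w3c.png

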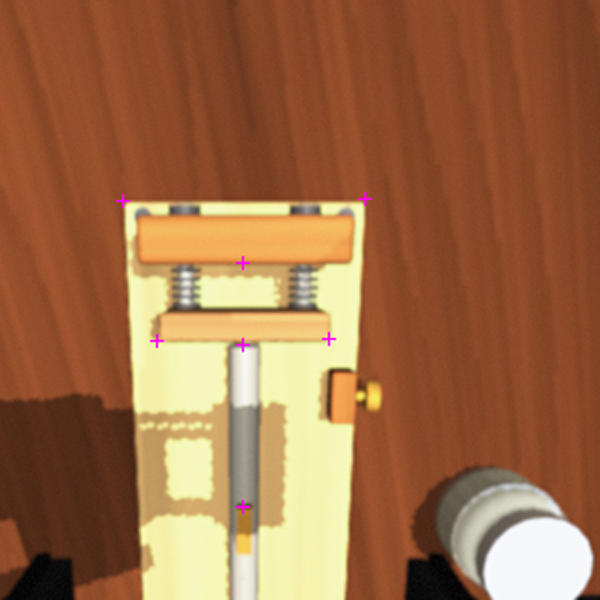

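The jig model projects onto w3 very well: origin (0.637,0.098), yaw 1.366. The sled is at about (0.623,-0.2345), yaw 1.92. Now I grasp it and carry it to just above the rail start.

```bash
cat >> h.py <<'E'
JO,JY=np.array([.6368,.0982]),1.366
EX=np.array([np.cos(JY),np.sin(JY)])
def jp(x,z,dy=0): p=JO+EX*x+dy*np.array([-EX[1],EX[0]]); return [p[0],p[1],z]
def st():
    p=np.array(sensors.get_tcp_pos()); d=p[:2]-JO; f=np.array(sensors.get_wrist_force())
    print("t%.1f jigx %.4f jigy %.4f z %.4f | F along %.2f lat %.2f z %.2f | w %.4f g %.1f"%(sensors.get_clock(),d@EX,d@[-EX[1],EX[0]],p[2],f[:2]@EX,f[:2]@[-EX[1],EX[0]],f[2],sensors.get_gripper_width(),sensors.get_grasp_force()))
E
python3 - <<'E'
from h import *
robot.move_pose([.623,-.2345,.18],down(1.92)); 
robot.line_to([.623,-.2345,.083]); robot.hold(.2); st()
robot.gripper_to(.03); st(); print(sensors.get_moment())
robot.line_to([.623,-.2345,.17],.1); st()
robot.move_pose(jp(-.095,.17),down(JY)); robot.line_to(jp(-.095,.125)); robot.hold(.3); st()
c=cam("wrist"); im=vision.camera("wrist")
for (u,v),z in [((.045,.032),.036),((.045,-.032),.036)]:
    q=proj(c,jp(-.095+u,.125-.083+z,v)); print(q); cv2.drawMarker(im,tuple(int(round(k)) for k in q),(255,0,255),cv2.MARKER_CROSS,9,1)
for m in [(-.14,0,.034),(0,0,.044),(.09,0,.036)]:
    q=proj(c,jp(m[0],m[2])); print(q); cv2.drawMarker(im,tuple(int(round(k)) for k in q),(255,0,0),cv2.MARKER_CROSS,9,1)
cv2.imwrite("pics/w4.png",cv2.resize(im[20:320,170:470,::-1],(600,600),interpolation=cv2.INTER_CUBIC))
E
```

```text
t7.0 jigx -0.3288 jigy -0.0550 z 0.0844 | F along -0.09 lat 0.08 z -0.48 | w 0.0872 g 0.0
t7.7 jigx -0.3286 jigy -0.0541 z 0.0829 | F along -1.13 lat 0.29 z 0.29 | w 0.0440 g 30.0
[ 0.02480536 -0.18413113  0.00257947]
t8.8 jigx -0.3284 jigy -0.0535 z 0.1692 | F along 0.62 lat 0.41 z -2.97 | w 0.0438 g 30.0
t10.5 jigx -0.0950 jigy -0.0007 z 0.1260 | F along 1.11 lat -0.36 z -2.72 | w 0.0439 g 30.0
[260.34795929 200.0831719 ]
[374.7625468  200.20845107]
[317.7924168  305.64729312]
[317.75371085 108.54146805]
[317.79692707 -64.02938193]
```

View pics/w4.png

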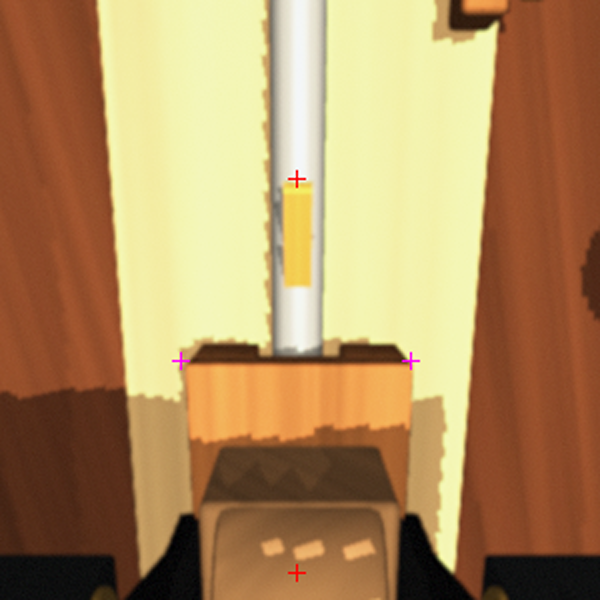

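w4: the sled is held square over the rail, front edge at row 361 as predicted and groove centre (301) on the rail (298), under 1 mm off. The latch lies ahead of it. Next I lower it until it touches.

```bash
python3 - <<'E'
from h import *
robot.line_to(jp(-.095,.104,.0007),.06); robot.hold(.2); st()
f0=sensors.get_wrist_force()[2]; z=.104
while z>.094:
    z-=.001; robot.line_to(jp(-.095,z,.0007),.03); robot.hold(.1); st()
    if sensors.get_wrist_force()[2]-f0>2.5: break
print(z)
E
```

```text
t11.2 jigx -0.0950 jigy 0.0004 z 0.1042 | F along 0.08 lat -0.80 z -2.86 | w 0.0437 g 30.0
t11.6 jigx -0.0950 jigy 0.0007 z 0.1031 | F along 0.74 lat 0.68 z -3.22 | w 0.0439 g 30.0
t11.9 jigx -0.0950 jigy 0.0007 z 0.1020 | F along 0.44 lat -0.28 z -2.28 | w 0.0437 g 30.0
t12.3 jigx -0.0950 jigy 0.0007 z 0.1010 | F along 0.60 lat -0.23 z -2.42 | w 0.0440 g 30.0
t12.6 jigx -0.0950 jigy 0.0007 z 0.1000 | F along 0.33 lat 0.22 z -2.15 | w 0.0435 g 30.0
t13.0 jigx -0.0950 jigy 0.0007 z 0.0990 | F along -0.07 lat -0.32 z -2.84 | w 0.0439 g 30.0
t13.3 jigx -0.0950 jigy 0.0008 z 0.0989 | F along -0.18 lat 3.00 z 5.33 | w 0.0437 g 30.0
0.09799999999999999
```

Seated at the expected height. Now I slide it past the latch, stopping short of the face, then press in steps.

```bash
python3 - <<'E'
from h import *
Z=.0989
robot.line_to(jp(-.095,Z,.0007),.03); robot.hold(.1); st()
for x in(-.06,-.03,0,.03,.044):
    robot.line_to(jp(x,Z,.0007),.06); robot.hold(.1); st()
for x in np.arange(.046,.0581,.002):
    robot.line_to(jp(x,Z,.0007),.03); robot.hold(.25); st()
    F=np.mean([(robot.hold(.02),np.array(sensors.get_wrist_force())[:2]@EX)[1] for _ in range(5)]); print("  avg",F)
    if F<-7: break
E
```

```text
t13.7 jigx -0.0950 jigy 0.0004 z 0.0989 | F along -0.46 lat 0.70 z 0.99 | w 0.0440 g 30.0
t14.5 jigx -0.0592 jigy 0.0007 z 0.0991 | F along 2.05 lat 0.43 z 1.48 | w 0.0439 g 30.0
t15.2 jigx -0.0291 jigy 0.0007 z 0.0990 | F along 2.55 lat -0.83 z 1.37 | w 0.0436 g 30.0
t16.0 jigx 0.0010 jigy 0.0007 z 0.0989 | F along 1.94 lat -0.56 z 1.08 | w 0.0439 g 30.0
t16.7 jigx 0.0311 jigy 0.0007 z 0.0989 | F along 2.05 lat -0.02 z 2.04 | w 0.0440 g 30.0
t17.2 jigx 0.0442 jigy 0.0007 z 0.0988 | F along -0.32 lat -0.13 z 1.59 | w 0.0435 g 30.0
t17.7 jigx 0.0457 jigy 0.0008 z 0.0989 | F along -3.00 lat -0.16 z 3.42 | w 0.0437 g 30.0
  avg -2.577905919460632
t18.3 jigx 0.0481 jigy 0.0007 z 0.0988 | F along -2.88 lat 0.06 z 2.98 | w 0.0439 g 30.0
  avg -2.068139289005259
t18.9 jigx 0.0502 jigy 0.0007 z 0.0989 | F along -1.37 lat -0.67 z 1.76 | w 0.0439 g 30.0
  avg -1.7273717390962993
t19.5 jigx 0.0517 jigy 0.0007 z 0.0989 | F along -4.23 lat -0.92 z 2.92 | w 0.0438 g 30.0
  avg -4.859982069295488
t20.1 jigx 0.0533 jigy 0.0007 z 0.0990 | F along -5.63 lat -0.32 z 2.75 | w 0.0436 g 30.0
  avg -5.940602852630455
t20.6 jigx 0.0549 jigy 0.0007 z 0.0990 | F along -6.71 lat -0.23 z 3.98 | w 0.0436 g 30.0
  avg -6.418335040727714
t21.2 jigx 0.0565 jigy 0.0007 z 0.0991 | F along -7.15 lat -0.77 z 3.84 | w 0.0438 g 30.0
  avg -7.9891707333569055
```

```bash
python3 - <<'E'
from h import *
Z=.0989
for x in (.060,.062,.0632):
    robot.line_to(jp(x,Z,.0007),.03); robot.hold(.3); st()
    F=np.mean([(robot.hold(.02),np.array(sensors.get_wrist_force())[:2]@EX)[1] for _ in range(8)]); print("  avg",F)
    d=(np.array(sensors.get_tcp_pos())[:2]-JO)@EX
    if d>.0605: break
c=cam("wrist"); im=vision.camera("wrist").copy()
a=cv2.resize(im[60:320,190:450,::-1],(400,400),interpolation=cv2.INTER_CUBIC)
for d in(0,.01,.02):
  print("face front top @",d,[((proj(c,jp(.097+d,.073,s))-[190,60])*400/260).round() for s in(-.042,.042)])
print("sled front top",[((proj(c,jp(.062+.045,.052,s))-[190,60])*400/260).round() for s in(-.032,.032)])
print("backing",((proj(c,jp(.133,.082))-[190,60])*400/260).round())
s=vision.camera("scene"); S=cam("scene")
b=cv2.resize(s[210:350,250:390,::-1],(400,400),interpolation=cv2.INTER_CUBIC)
cv2.imwrite("pics/f1.png",np.hstack([a,b]))
E
```

```text
t21.9 jigx 0.0581 jigy 0.0007 z 0.0991 | F along -8.72 lat 0.37 z 4.71 | w 0.0438 g 30.0
  avg -9.08634145121409
t22.5 jigx 0.0598 jigy 0.0006 z 0.0991 | F along -9.54 lat 0.34 z 4.25 | w 0.0437 g 30.0
  avg -10.014392953369684
t23.2 jigx 0.0606 jigy 0.0006 z 0.0992 | F along -10.30 lat -0.43 z 5.79 | w 0.0438 g 30.0
  avg -10.257848504059712
face front top @ 0 [array([328., 254.]), array([ 72., 254.])]
face front top @ 0.01 [array([331., 225.]), array([ 70., 224.])]
face front top @ 0.02 [array([333., 194.]), array([ 68., 193.])]
sled front top [array([289., 212.]), array([112., 212.])]
backing [201. 143.]
```

View pics/f1.png

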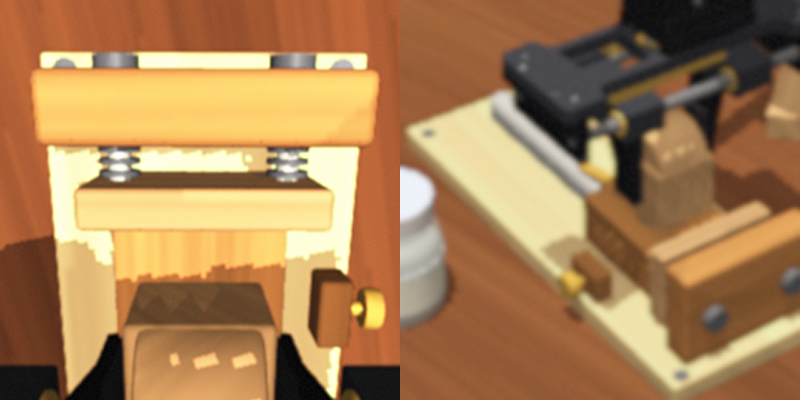

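f1: the face's front top edge is at row 229 (rest 254, half way 224, bottomed 193), so it is about 8–9 mm in. The latch (yellow, right half at about (597,175)) stands up behind the sled. I nudge it 1 mm further, check it is steady, and hand in.

```bash
python3 - <<'E'
from h import *
robot.line_to(jp(.0643,.0989,.0007),.03)
for _ in range(3): robot.hold(.4); st()
print(order.close_job())
E
```

```text
t24.1 jigx 0.0615 jigy 0.0007 z 0.0992 | F along -11.20 lat -0.75 z 4.79 | w 0.0441 g 30.0
t24.5 jigx 0.0615 jigy 0.0007 z 0.0992 | F along -10.84 lat -0.51 z 5.49 | w 0.0436 g 30.0
t24.9 jigx 0.0615 jigy 0.0006 z 0.0992 | F along -11.34 lat 0.99 z 4.98 | w 0.0440 g 30.0
the job is handed in; nothing more can be done
None
```

I handed the job in at 24.9 s: the sled is on the rail with the nose facing away from the stop and the latch seen up behind it, and the gripper holds a steady push with the stop's face an estimated 9–10 mm into its 20 mm travel.

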